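# Check the lids on the candle jars

### The arm

A 6-joint arm with a two-finger parallel gripper is mounted at the origin on the work surface. World frame = base frame: x ahead of the robot, y to its left, z up, the work surface at z = 0. Lengths are in m, angles in degrees, forces in N, time in s.
With the tool pointing down it reaches from about 0.35 to 0.775 m from the base axis. Payload 7.3 kg.
Tool frame: the origin (TCP) lies on the centre line of the jaws, within the pads' length; the fingertips stand 14 mm ahead of it and the grasp point (between the pads) lies 5 mm behind it; x points along the fingers, z is the direction in which the jaws open and shut, and the axes are right-handed (so a half turn about x gives the same grasp; the last joint's range is limited). The gripper opens to 92 mm and grips with 3 to 60 N. Pads are 19 mm wide; open, the fingers measure 130 mm over their backs; the gripper's body (75 mm by 190 mm) begins 47 mm behind the grasp point.
Start: joints at [68.526, 19.595, 87.324, -0, 73.075, -8.365], TCP at [0.119, 0.511, 0.241] pointing down, gripper open.
Joint ranges: [-145.02, 145.02], [-44.19, 115.74], [2.07, 154.8], [-57.11, 237.11], [16.16, 152.29], [-177.93, 177.93]. Speed limits (degrees/s): [147.25, 147.25, 180, 180, 180, 180].

### API

Orientations are given as [roll, pitch, yaw] about the fixed x, y, z axes, in that order (R = Rz(yaw) Ry(pitch) Rx(roll)).
In Python, from cell import get_obs, get_image, get_calibration, close_job gives the robot as it stands.
- The arm moves only by the tool play_rows, never from a script. Its argument "motion" is a list of rows, each an object with "grip": the finger opening in m, from 0 to 0.0918; "slide": the shift along the tool's x, y, z in m, a list of three; "twist": the turn about the tool's x in rad. A call has 1 to 20 rows; each row shifts and turns the pose as measured when the row begins, along the tool's axes as they then stand; what a row does not reach is not made up. A row lasts 1/12 s, in which the tool goes at most 41.7 mm and 7.16 degrees, less where a joint would pass 70% of its speed; a pose out of reach is approached as far as the arm can. A call is refused whole if a number of a shift passes 0.0417 or a number of a turn 0.125, either way. A call with a gripper value outside its range is refused whole. The fingers move at their own pace and stop on an object; "squeeze" is the grip in N (left out, the last holds). Time passes only in rows, so rows that do not move let the fingers close. It gives the time, the measured TCP pose, the force and the opening at its end, in the units of the state.
- get_obs(): the state, without advancing time (a new reading comes with each control period).
- get_image(name): name is "scene" or "top"; returns (picture, depth): 480x640x3 uint8, red, green, blue; 480x640 float32, m along the optical axis (not along the pixel's ray), 0 where there is no reading.
- get_calibration(name): a dict with "intrinsics" (3x3 intrinsics, pixels), "k1" (the pictures are not rectified: a ray, as slopes to the right and down, at radius r is drawn at 1 + k1 r^2 times it, then the intrinsics apply), "world_from_camera" (4x4, takes a point from camera to world coordinates). Camera axes: x right, y down, z forward; pixel columns grow to the right and rows downward; lengths in m; the calibration is good to about 2 mm. A picture is of the moment at which its call begins. get_calibration takes no time and is no camera call.
- close_job(): hands the job in, once; it reports no verdict.
The state is a dict: "clock": time; "joint_positions": joint angles; "qvel": joint speeds; "tau": joint torques, N m; "tool_pos": TCP position; "tool_rot": TCP orientation; "contact_force": force on the tool from outside, world axes, zero at the start; "ft_torque": the same for the moment, N m; "gripper_width": opening from 0.0 (shut) to 1.0 (fully open).
Only numpy, scipy, OpenCV 4.12 (cv2) and the standard library are available. Lean on these libraries where they do the work, as an engineer would, in place of code of your own. Each camera call takes 0.05 s, during which the arm holds its last target. There are 200 camera calls.

### The job

Check the screw lids of the three square candle jars in the dark wooden stand: working along the row from the robot's left to its right, give each lid a slow opening twist (counter-clockwise from above), building up to about 0.6 N m and held for a moment, but never as much as 0.9 N m, which would break open a sound lid. The lid that is loose slides round well before that: an eighth of a turn at most is plenty to tell. Stand that jar upright in the light wooden tray, leave the two sound ones in the stand, and do not push about the other goods.

Things in the scene. Friction and masses are not known exactly. Their poses are not given: they have to be found in the camera images.
- stand: Fixed dark wooden stand, 84 mm (x) by 292 mm (y), 22 mm high. Three 63 mm square pockets, centres at y = +100, 0, -100 mm (left, middle, right from the robot); pocket floor 6 mm above the table. Jars have 1.5 mm play all round, so turn some 3 degrees in the pocket before they bear; the glass stands 42 mm clear of the rim. Origin: centre of its underside.
- jar_a: One of three like square amber-glass candle jars with round dark metal screw lids; any of them may have the loose lid and sit in any pocket. Glass 60 x 60 mm, 58 mm tall; lid 54 mm diameter, 20 mm tall, centred, from 64 to 84 mm above the underside. About 0.3 kg. Origin: centre of the underside; z up, x and y square to the glass and parallel to the stand's axes at the start.
- jar_b: One of three like square amber-glass candle jars with round dark metal screw lids; any of them may have the loose lid and sit in any pocket. Glass 60 x 60 mm, 58 mm tall; lid 54 mm diameter, 20 mm tall, centred, from 64 to 84 mm above the underside. About 0.3 kg. Origin: centre of the underside; z up, x and y square to the glass and parallel to the stand's axes at the start.
- jar_c: One of three like square amber-glass candle jars with round dark metal screw lids; any of them may have the loose lid and sit in any pocket. Glass 60 x 60 mm, 58 mm tall; lid 54 mm diameter, 20 mm tall, centred, from 64 to 84 mm above the underside. About 0.3 kg. Origin: centre of the underside; z up, x and y square to the glass and parallel to the stand's axes at the start.
- lid_a (a joint): Turn of this jar's lid, rad: 0 as found, positive = opening = counter-clockwise from above. A sound lid yields on its springy liner in proportion to the twist (2 degrees at 0.6 N m with some liners, 10 degrees with others) and springs back when let go; a loose lid slides round at a steady 0.2 N m or less and stays where it is left.
- lid_b (a joint): Turn of this jar's lid, rad: 0 as found, positive = opening = counter-clockwise from above. A sound lid yields on its springy liner in proportion to the twist (2 degrees at 0.6 N m with some liners, 10 degrees with others) and springs back when let go; a loose lid slides round at a steady 0.2 N m or less and stays where it is left.
- lid_c (a joint): Turn of this jar's lid, rad: 0 as found, positive = opening = counter-clockwise from above. A sound lid yields on its springy liner in proportion to the twist (2 degrees at 0.6 N m with some liners, 10 degrees with others) and springs back when let go; a loose lid slides round at a steady 0.2 N m or less and stays where it is left.
- tray: Fixed open tray of light wood, outside 130 mm (x) by 190 mm (y), 28 mm high, walls 6 mm thick, floor 6 mm above the table. Origin: centre of its underside. A candle tin already stands at its -y end; the +y half (centre at y = +40 mm) is free for the jar.
- tin: Flat round aluminium candle tin, 52 mm diameter, 24 mm tall, standing in the tray near its -y end. Bystander. Origin: centre of its underside.
- dropper_1: Small amber dropper bottle, 33 mm diameter, 104 mm tall, beyond the stand. Bystander. Origin: centre of its underside.
- dropper_2: Another such dropper bottle. Bystander.
- soap_1: Pale bar of soap with a card band, 55 x 80 x 28 mm, lying flat nearer the robot than the stand. Bystander. Origin: centre of its underside.
- soap_2: Reddish bar of soap with a card band, 55 x 80 x 28 mm, lying flat beyond the tray. Bystander. Origin: centre of its underside.
- balm: White balm pot with a wooden lid, 56 mm diameter, 50 mm tall, at the far left. Bystander. Origin: centre of its underside.
- dish: White ceramic dish, 100 mm across, 35 mm high, at the left. Bystander. Origin: centre of its underside.
Things that resemble listed ones, but are neither listed nor needed, are in the scene too. Leave any green or pink look-alike of the jar_a alone.

How it is judged (in metres and radians):
On the way, in this order (a step that is already met when the one before it is completed fails the run):
1. the lid of the jar in the left pocket is given its opening twist (0.4 N m or more on a sound lid, 5 degrees or more of slip on a loose one) and held 0.2 s (((value of joint lid_a above 0.114 rad and y of jar_a in the frame of stand between 0.05 and 0.13 m and x of jar_a in the frame of stand between -0.012 and 0.012 m and z of jar_a in the frame of stand below 0.012 m) or (value of joint lid_b above 0.09 rad and y of jar_b in the frame of stand between 0.05 and 0.13 m and x of jar_b in the frame of stand between -0.012 and 0.012 m and z of jar_b in the frame of stand below 0.012 m) or (value of joint lid_c above 0.0222 rad and y of jar_c in the frame of stand between 0.05 and 0.13 m and x of jar_c in the frame of stand between -0.012 and 0.012 m and z of jar_c in the frame of stand below 0.012 m))), for 0.2 s.
2. then the same for the jar in the middle pocket (((value of joint lid_a above 0.114 rad and y of jar_a in the frame of stand between -0.05 and 0.05 m and x of jar_a in the frame of stand between -0.012 and 0.012 m and z of jar_a in the frame of stand below 0.012 m) or (value of joint lid_b above 0.09 rad and y of jar_b in the frame of stand between -0.05 and 0.05 m and x of jar_b in the frame of stand between -0.012 and 0.012 m and z of jar_b in the frame of stand below 0.012 m) or (value of joint lid_c above 0.0222 rad and y of jar_c in the frame of stand between -0.05 and 0.05 m and x of jar_c in the frame of stand between -0.012 and 0.012 m and z of jar_c in the frame of stand below 0.012 m))), for 0.2 s.
3. then the same for the jar in the right pocket (((value of joint lid_a above 0.114 rad and y of jar_a in the frame of stand between -0.13 and -0.05 m and x of jar_a in the frame of stand between -0.012 and 0.012 m and z of jar_a in the frame of stand below 0.012 m) or (value of joint lid_b above 0.09 rad and y of jar_b in the frame of stand between -0.13 and -0.05 m and x of jar_b in the frame of stand between -0.012 and 0.012 m and z of jar_b in the frame of stand below 0.012 m) or (value of joint lid_c above 0.0222 rad and y of jar_c in the frame of stand between -0.13 and -0.05 m and x of jar_c in the frame of stand between -0.012 and 0.012 m and z of jar_c in the frame of stand below 0.012 m))), for 0.2 s.
At the end, for the whole second after the job is handed in: The jar with the loose lid stands upright (within 4.5 degrees), at rest on the floor of the tray; the two jars with sound lids stand upright in their own pockets, within 12 mm of where they were (distance of each of jar_a, jar_c from where it was at the start of the episode below 0.012 m and angle between each of jar_a, jar_c, jar_b's own z axis and vertical below 0.08 rad and linear speed of each of jar_a, jar_c, jar_b below 0.02 m/s and x of jar_b in the frame of tray between -0.05 and 0.05 m and y of jar_b in the frame of tray between -0.08 and 0.08 m and z of jar_b in the frame of tray below 0.012 m and angular speed of jar_b below 0.1 rad/s); the robot touches nothing.
It fails at once if a sound lid is twisted with 0.9 N m or more, either way (value of joint lid_a above 0.257 rad or value of joint lid_c above 0.05 rad or value of joint lid_a below -0.257 rad or value of joint lid_c below -0.05 rad).
It fails at once if the loose lid is unscrewed more than a quarter turn (value of joint lid_b above 1.57 rad).
It fails at once if a jar is tipped more than 35 degrees (angle between any of jar_a, jar_b, jar_c's own z axis and vertical above 0.61 rad).
It fails at once if other goods are pushed more than 30 mm or knocked over (distance of any of tin, dropper_1, dropper_2, soap_1, soap_2, balm, dish from where it was at the start of the episode above 0.03 m or angle between any of tin, dropper_1, dropper_2, soap_1, soap_2, balm, dish's own z axis and vertical above 0.5 rad).
It also fails if it takes over 72 s, if anything falls off the work surface, if the arm or the gripper's body presses on something with over 40 N, if the wrist force passes 120 N, or if a joint passes its speed limit or range.

## Working session

There is one attempt and no reset: what is moved stays moved. The work goes in short steps, Python scripts to look and compute and a tool call to move; the robot and the scene stay as the last step left them, time stands still between calls to the robot, and variables do not carry over. Pictures are saved under pics/ and viewed, about 8 in all and at most 12, crops included, and the job is handed in when it is done.

Besides the shell and the picture viewer there is one more tool, called after ">>>" by a JSON object that holds its "name" and its "arguments", one argument or row to a line. play_rows: Moves the arm, as the interface text tells. Its arguments: {"type":"object","properties":{"motion":{"type":"array","items":{"type":"object","properties":{"grip":{"type":"number"},"slide":{"type":"array","items":{"type":"number"}},"twist":{"type":"number"}}}},"squeeze":{"type":"number"}},"required":["motion"]}

```bash
mkdir -p pics; ls; python3 - <<'E'
from cell import *
import cv2,numpy as np
for n in("scene","top"):
    im,d=get_image(n); c=get_calibration(n)
    np.savez(n+".npz",im=im,d=d,K=c["intrinsics"],k1=c["k1"],T=c["world_from_camera"])
    cv2.imwrite(f"pics/{n}0.png",im[...,::-1]); print(n,c)
print(get_obs())
E
```

```text
pics
scene {'intrinsics': array([[591.99252674,   0.        , 327.63805355],
       [  0.        , 591.99252674, 239.34349762],
       [  0.        ,   0.        ,   1.        ]]), 'k1': -0.11311296884495861, 'world_from_camera': array([[ 0.89829024,  0.34832309, -0.26785382,  0.90037652],
       [ 0.43934685, -0.72171207,  0.5348888 , -0.59962365],
       [-0.00699922, -0.59816612, -0.80134156,  1.04921819],
       [ 0.        ,  0.        ,  0.        ,  1.        ]])}
top {'intrinsics': array([[589.06853455,   0.        , 319.14590196],
       [  0.        , 589.06853455, 236.53549309],
       [  0.        ,   0.        ,   1.        ]]), 'k1': -0.18552617541475505, 'world_from_camera': array([[ 1.03756312e-02, -9.91881880e-01,  1.26738639e-01,
         4.23624412e-01],
       [-9.99946025e-01, -1.03605728e-02,  7.78032768e-04,
         3.97015639e-02],
       [ 5.41368288e-04, -1.26739871e-01, -9.91935841e-01,
         1.25446135e+00],
       [ 0.00000000e+00,  0.00000000e+00,  0.00000000e+00,
         1.00000000e+00]])}
{'clock': 0.1, 'joint_positions': array([ 6.85261953e+01,  1.96329979e+01,  8.73733865e+01, -7.78566442e-04,
        7.30754572e+01, -8.36481343e+00]), 'qvel': array([-0.03537695, -0.13824294, -0.15507256,  0.05872966, -0.12512598,
        0.00322342]), 'tau': array([ 1.51464199e-03, -4.31998372e+01, -2.44691652e+01,  7.19531067e-02,
        5.24609245e-02, -7.46769319e-05]), 'tool_pos': array([0.11891736, 0.51098367, 0.24009951]), 'tool_rot': array([ 172.15639771,   89.91815498, -110.95236639]), 'contact_force': array([ 0.35426649, -0.31397946, -0.68645428]), 'ft_torque': array([0.02516346, 0.01381568, 0.01911884]), 'gripper_width': 1.0016472110730634}
```

View pics/scene0.png

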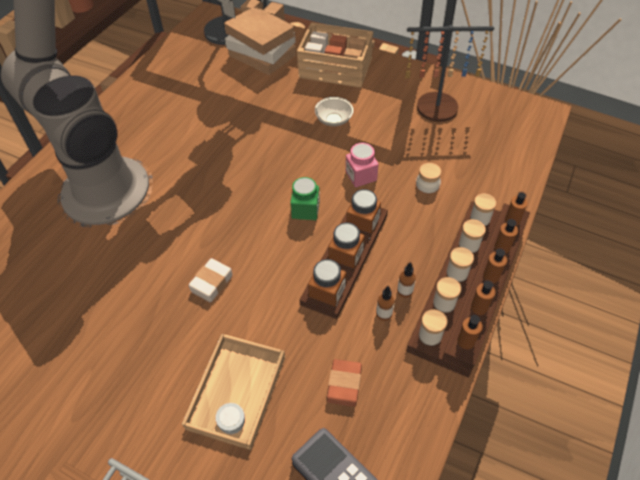

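View pics/top0.png

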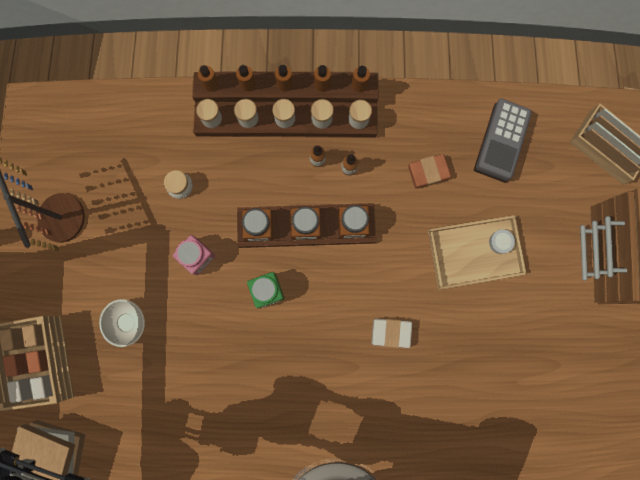

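The scene view shows amber jars at about (327,275), (346,238) and (364,205); the top view has them at (355,218), (306,220) and (256,222). The tray is at (478,252) and the tin at (502,241). The look-alikes are green (265,290) and pink (191,253); only the amber ones stand in the dark stand. Next I measure from the point clouds of both views.

```bash
cat > h.py <<'E'
import numpy as np,cv2
from scipy import ndimage as N
def cloud(im,d,K,k1,T):
    v,u=np.mgrid[:480,:640]
    p=cv2.undistortPoints(np.stack([u,v],-1).reshape(-1,1,2).astype(float),K,np.array([float(k1),0,0,0])).reshape(480,640,2)
    P=np.dstack([p*d[...,None],d])@T[:3,:3].T+T[:3,3]; P[d==0]=np.nan
    return P
def load(n):
    z=np.load(n+".npz"); return z["im"],cloud(*[z[k] for k in("im","d","K","k1","T")])
E
python3 - <<'E'
from h import *
for n in("top","scene"):
    im,P=load(n); z=P[...,2]
    inr=(P[...,0]>.3)&(P[...,0]<.75)&(P[...,1]>-.4)&(P[...,1]<.35)
    print(n,"table z",np.nanmedian(z[inr&(abs(z)<.01)]))
    def comps(lo,hi,mn):
        l,k=N.label(inr&(z>lo)&(z<hi))
        for i in range(1,k+1):
            m=l==i
            if m.sum()<mn: continue
            q=P[m]; r=cv2.minAreaRect((q[:,:2]*1000).astype(np.float32)); v,u=np.nonzero(m)
            print("  px",int(u.mean()),int(v.mean()),m.sum(),"z",np.round(np.percentile(q[:,2],[5,50,95]),4),"mid",np.round(np.array(r[0])/1000,4),"size",np.round(r[1],1),"ang",round(r[2],1),"rgb",im[m].mean(0).astype(int))
    print("lids");comps(.08,.1,120)
    print("low");comps(.012,.034,250)
    print("mid");comps(.036,.075,100)
E
```

```text
top table z 0.0021160739767527303
lids
  px 354 218 577 z [0.0879 0.0922 0.0958] mid [ 0.6108 -0.0307] size [52.5 53.3] ang 88.2 rgb [125 124 117]
  px 305 219 579 z [0.0877 0.092  0.0957] mid [0.6059 0.0693] size [52.6 52.1] ang 0.6 rgb [125 125 117]
  px 255 221 584 z [0.0877 0.092  0.0957] mid [0.6017 0.1693] size [52.9 54.4] ang 19.0 rgb [124 123 116]
  px 188 252 573 z [0.0821 0.0861 0.0896] mid [0.5371 0.3036] size [54.8 52.9] ang 87.1 rgb [155 136 135]
  px 263 289 582 z [0.0827 0.0862 0.0898] mid [0.4669 0.1502] size [51.7 53.9] ang 1.0 rgb [125 143 121]
low
  px 428 171 837 z [0.0218 0.0296 0.0331] mid [ 0.726  -0.1964] size [54.6 81.6] ang 15.1 rgb [149 103  72]
  px 306 227 2682 z [0.0189 0.0236 0.028 ] mid [0.6065 0.0692] size [ 85.2 293.2] ang 2.4 rgb [74 50 34]
  px 484 247 1435 z [0.0149 0.0294 0.0334] mid [ 0.5523 -0.2968] size [131.6 192.3] ang 10.1 rgb [159 140 109]
  px 391 332 989 z [0.0256 0.03   0.0332] mid [ 0.3809 -0.112 ] size [81.7 56.3] ang 84.5 rgb [172 158 135]
mid
  px 317 158 117 z [0.0388 0.0586 0.0694] mid [0.7429 0.0459] size [31.9 13.6] ang 89.8 rgb
[... 2123 characters left out ...]
id [0.6929 0.3357] size [28.  49.3] ang 89.7 rgb [199 161 114]
  px 304 201 433 z [0.0394 0.0567 0.072 ] mid [0.4676 0.1509] size [60.7 62. ] ang 21.1 rgb [ 58 106  60]
  px 363 215 474 z [0.0397 0.0607 0.0713] mid [0.6026 0.1677] size [61.8 58.9] ang 4.2 rgb [112  70  44]
  px 345 250 503 z [0.0383 0.0605 0.0714] mid [0.6065 0.0692] size [62.2 61.1] ang 3.6 rgb [112  70  44]
  px 326 288 530 z [0.0395 0.0607 0.0721] mid [ 0.6115 -0.0292] size [60.8 62.9] ang 2.2 rgb [113  72  45]
  px 384 304 222 z [0.0395 0.057  0.0689] mid [ 0.7344 -0.025 ] size [31.4 27. ] ang 1.0 rgb [113  79  55]
  px 309 451 835 z [0.0422 0.048  0.0518] mid [ 0.7302 -0.3398] size [85.4 39.6] ang 89.9 rgb [102  98  96]
```

```bash
cat >> h.py <<'E'
from scipy.spatial.transform import Rotation as Ro
STAND=2.4
def rel(o,p,yaw):
    "shift in tool axes to p, and twist bringing the jaw line to world yaw (deg)"
    R=Ro.from_euler("xyz",o["tool_rot"],degrees=True).as_matrix()
    z=R[:,2]; a=np.degrees(np.arctan2(z[1],z[0])); dy=(yaw-a+90)%180-90
    print("t %.2f pos"%o["clock"],np.round(o["tool_pos"],4),"jaw %.2f"%a,"j6 %.1f"%o["joint_positions"][5],"tilt",np.round(R[2],4),"F",np.round(o["contact_force"],1),"M",np.round(o["ft_torque"],3),"w",round(o["gripper_width"]*.0918,4))
    print("  slide",np.round(R.T@(np.array(p)-o["tool_pos"]),4),"twist %.3f"%-np.radians(dy))
E
python3 - <<'E'
from h import *; from cell import *
o=get_obs(); rel(o,(.602,.1695,.16),2.4)
E
```

```text
t 0.10 pos [0.1189 0.511  0.2401] jaw 76.89 j6 -8.4 tilt [-1.0e+00  2.0e-04 -1.4e-03] F [ 0.4 -0.3 -0.7] M [0.025 0.014 0.019] w 0.092
  slide [ 0.0803 -0.548  -0.2229] twist 1.300
```

>>> {"name": "play_rows", "arguments": {
  "motion": [
    {"grip":0.0918,"slide":[0.002,-0.036,-0.0147]},
    {"grip":0.0918,"slide":[0.002,-0.036,-0.0147]},
    {"grip":0.0918,"slide":[0.002,-0.036,-0.0147]},
    {"grip":0.0918,"slide":[0.002,-0.036,-0.0147]},
    {"grip":0.0918,"slide":[0.002,-0.036,-0.0147]},
    {"grip":0.0918,"slide":[0.002,-0.036,-0.0147]},
    {"grip":0.0918,"slide":[0.002,-0.036,-0.0147]},
    {"grip":0.0918,"slide":[0.002,-0.036,-0.0147]},
    {"grip":0.0918,"slide":[0.002,-0.036,-0.0147]},
    {"grip":0.0918,"slide":[0.002,-0.036,-0.0147]},
    {"grip":0.0918,"slide":[0.002,-0.036,-0.0147]},
    {"grip":0.0918,"slide":[0.002,-0.036,-0.0147]},
    {"grip":0.0918,"slide":[0.002,-0.036,-0.0147]},
    {"grip":0.0918,"slide":[0.002,-0.036,-0.0147]}
  ]
}}

```text
validation failed for argument at $.mo...
```

>>> {"name": "play_rows", "arguments": {
  "motion": [
    {"twist":0.12},
    {"twist":0.12},
    {"twist":0.12},
    {"twist":0.12},
    {"twist":0.12},
    {"twist":0.12},
    {"twist":0.12},
    {"twist":0.12},
    {"twist":0.12},
    {"twist":0.12},
    {"twist":0.1},
    {"twist":0.0}
  ]
}}

```text
validation failed for argument at $.mo...
```

```bash
python3 - <<'E'
from h import *; from cell import *
o=get_obs(); rel(o,(.602,.1695,.16),2.4)
E
```

```text
t 0.10 pos [0.1189 0.511  0.2401] jaw 76.89 j6 -8.4 tilt [-1.0e+00  2.0e-04 -1.4e-03] F [ 0.4 -0.3 -0.7] M [0.025 0.014 0.019] w 0.092
  slide [ 0.0803 -0.548  -0.2229] twist 1.300
```

>>> {"name": "play_rows", "arguments": {
  "motion": [
    {"grip":0.0918,"slide":[0.002,-0.036,-0.0147],"twist":0},
    {"grip":0.0918,"slide":[0.002,-0.036,-0.0147],"twist":0},
    {"grip":0.0918,"slide":[0.002,-0.036,-0.0147],"twist":0},
    {"grip":0.0918,"slide":[0.002,-0.036,-0.0147],"twist":0},
    {"grip":0.0918,"slide":[0.002,-0.036,-0.0147],"twist":0},
    {"grip":0.0918,"slide":[0.002,-0.036,-0.0147],"twist":0},
    {"grip":0.0918,"slide":[0.002,-0.036,-0.0147],"twist":0},
    {"grip":0.0918,"slide":[0.002,-0.036,-0.0147],"twist":0},
    {"grip":0.0918,"slide":[0.002,-0.036,-0.0147],"twist":0},
    {"grip":0.0918,"slide":[0.002,-0.036,-0.0147],"twist":0},
    {"grip":0.0918,"slide":[0.002,-0.036,-0.0147],"twist":0},
    {"grip":0.0918,"slide":[0.002,-0.036,-0.0147],"twist":0},
    {"grip":0.0918,"slide":[0.002,-0.036,-0.0147],"twist":0},
    {"grip":0.0918,"slide":[0.002,-0.036,-0.0147],"twist":0}
  ]
}}

```text
clock: 1.27
tool_pos: [0.5752, 0.1867, 0.205]
tool_rot: [118.6, 89.4, -163.7]
contact_force: [0.8, 0.9, -0.0]
gripper_width: 1.0
```

>>> {"name": "play_rows", "arguments": {
  "motion": [
    {"grip":0.0918,"slide":[0,0,0],"twist":0.12},
    {"grip":0.0918,"slide":[0,0,0],"twist":0.12},
    {"grip":0.0918,"slide":[0,0,0],"twist":0.12},
    {"grip":0.0918,"slide":[0,0,0],"twist":0.12},
    {"grip":0.0918,"slide":[0,0,0],"twist":0.12},
    {"grip":0.0918,"slide":[0,0,0],"twist":0.12},
    {"grip":0.0918,"slide":[0,0,0],"twist":0.12},
    {"grip":0.0918,"slide":[0,0,0],"twist":0.12},
    {"grip":0.0918,"slide":[0,0,0],"twist":0.12},
    {"grip":0.0918,"slide":[0,0,0],"twist":0.12},
    {"grip":0.0918,"slide":[0,0,0],"twist":0.1},
    {"grip":0.0918,"slide":[0,0,0],"twist":0}
  ]
}}

```text
clock: 2.27
tool_pos: [0.5799, 0.1765, 0.1948]
tool_rot: [-162.4, 88.6, -162.6]
contact_force: [-0.3, 0.0, -0.2]
gripper_width: 1.001
```

```bash
python3 - <<'E'
from h import *; from cell import *
o=get_obs(); rel(o,(.602,.1695,.12),2.4)
E
```

```text
t 2.27 pos [0.5799 0.1765 0.1948] jaw -0.18 j6 10.0 tilt [-0.9997 -0.0074 -0.0233] F [-0.3  0.  -0.2] M [-0.069  0.046  0.014] w 0.0918
  slide [ 0.0743 -0.0064  0.0239] twist -0.045
```

>>> {"name": "play_rows", "arguments": {
  "motion": [
    {"grip":0.0918,"slide":[0.014,-0.001,0.005],"twist":-0.009},
    {"grip":0.0918,"slide":[0.014,-0.001,0.005],"twist":-0.009},
    {"grip":0.0918,"slide":[0.014,-0.001,0.005],"twist":-0.009},
    {"grip":0.0918,"slide":[0.014,-0.001,0.005],"twist":-0.009},
    {"grip":0.0918,"slide":[0.014,-0.001,0.005],"twist":-0.009}
  ]
}}

```text
clock: 2.68
tool_pos: [0.6051, 0.1719, 0.1226]
tool_rot: [-164.8, 88.8, -161.4]
contact_force: [-0.7, 1.0, -0.7]
gripper_width: 1.002
```

>>> {"name": "play_rows", "arguments": {
  "motion": [
    {"grip":0.0918,"slide":[0,0,0],"twist":0},
    {"grip":0.0918,"slide":[0,0,0],"twist":0},
    {"grip":0.0918,"slide":[0,0,0],"twist":0}
  ]
}}

```text
clock: 2.93
tool_pos: [0.6036, 0.171, 0.1171]
tool_rot: [-167.7, 88.3, -164.1]
contact_force: [-0.3, 0.4, 1.2]
gripper_width: 0.997
```

```bash
python3 - <<'E'
from h import *; from cell import *
o=get_obs(); rel(o,(.602,.1695,.083),2.4)
E
```

```text
t 2.93 pos [0.6036 0.171  0.1171] jaw 3.58 j6 5.4 tilt [-0.9996 -0.0062 -0.0287] F [-0.3  0.4  1.2] M [-0.109  0.059  0.031] w 0.0915
  slide [ 0.0341 -0.0012 -0.0007] twist 0.021
```

>>> {"name": "play_rows", "arguments": {
  "motion": [
    {"grip":0.075,"slide":[-0.002,0,0],"twist":-0.12},
    {"grip":0.075,"slide":[-0.001,0,0],"twist":-0.12},
    {"grip":0.075,"slide":[-0.001,0,0],"twist":-0.12},
    {"grip":0.075,"slide":[-0.001,0,0],"twist":-0.12},
    {"grip":0.075,"slide":[-0.001,0,0],"twist":-0.12},
    {"grip":0.075,"slide":[-0.001,0,0],"twist":-0.12},
    {"grip":0.075,"slide":[-0.001,0,0],"twist":-0.12},
    {"grip":0.075,"slide":[-0.001,0,0],"twist":-0.12},
    {"grip":0.075,"slide":[-0.001,0,0],"twist":-0.12},
    {"grip":0.075,"slide":[-0.001,0,0],"twist":-0.12},
    {"grip":0.075,"slide":[-0.001,0,0],"twist":-0.12}
  ]
}}

```text
clock: 3.85
tool_pos: [0.6059, 0.1729, 0.1402]
tool_rot: [118.3, 89.1, -159.5]
contact_force: [1.1, -0.0, 0.3]
gripper_width: 0.816
```

```bash
python3 - <<'E'
from h import *; from cell import *
o=get_obs(); rel(o,(.602,.1695,.083),88)
for i in range(6): get_image("top")
o=get_obs(); rel(o,(.602,.1695,.083),88)
E
```

```text
t 3.85 pos [0.6059 0.1729 0.1402] jaw 82.18 j6 -73.1 tilt [-0.9999  0.0137 -0.0074] F [ 1.1 -0.   0.3] M [0.011 0.003 0.021] w 0.0749
  slide [ 0.0572  0.0026 -0.0035] twist -0.102
t 4.15 pos [0.6056 0.1728 0.1392] jaw 81.63 j6 -72.5 tilt [-0.9999  0.015  -0.0079] F [-0.2 -0.1 -1. ] M [ 0.058  0.033 -0.016] w 0.0752
  slide [ 0.0562  0.0023 -0.0034] twist -0.111
```

>>> {"name": "play_rows", "arguments": {
  "motion": [
    {"grip":0.075,"slide":[0.016,0.001,-0.001],"twist":0},
    {"grip":0.075,"slide":[0.016,0.001,-0.001],"twist":0},
    {"grip":0.075,"slide":[0.014,0,-0.001],"twist":0}
  ]
}}

```text
clock: 4.4
tool_pos: [0.6049, 0.1705, 0.0959]
tool_rot: [127.5, 89.5, -151.2]
contact_force: [0.5, 0.5, -0.3]
gripper_width: 0.816
```

```bash
cat > s.py <<'E'
from h import *; from cell import *
import sys
a=list(map(float,sys.argv[1:])); 
for i in range(int(a[4])): get_image("top")
rel(get_obs(),a[:3],a[3])
E
python3 s.py .602 .1695 .083 85 4
```

```text
t 4.60 pos [0.6049 0.1704 0.0963] jaw 81.31 j6 -72.4 tilt [-1.      0.0081 -0.0057] F [ 0.8 -0.4  0.1] M [ 0.038 -0.025  0.039] w 0.0747
  slide [ 0.0134  0.0026 -0.0012] twist -0.064
```

>>> {"name": "play_rows", "arguments": {
  "motion": [
    {"grip":0.075,"slide":[0.013,0.0025,-0.001],"twist":0},
    {"grip":0.045,"slide":[0,0,0],"twist":0}
  ],
  "squeeze": 35
}}

```text
clock: 4.77
tool_pos: [0.6036, 0.1701, 0.0855]
tool_rot: [136.0, 89.6, -142.8]
contact_force: [-0.3, 0.5, -1.0]
gripper_width: 0.782
```

```bash
python3 s.py .602 .1695 .083 85 4;python3 s.py .602 .1695 .083 85 4; python3 s.py .602 .1695 .083 85 4
```

```text
t 4.97 pos [0.6055 0.1704 0.0879] jaw 81.25 j6 -72.3 tilt [-1.e+00 -3.e-04 -3.e-03] F [ 0.1 -0.6 -0.6] M [-0.015 -0.007  0.044] w 0.0567
  slide [ 0.0049  0.0033 -0.0014] twist -0.065
t 5.17 pos [0.6054 0.1706 0.0877] jaw 81.26 j6 -72.3 tilt [-1.0e+00 -4.0e-04 -2.7e-03] F [0.6 1.7 4.4] M [ 0.106 -0.018  0.018] w 0.0534
  slide [ 0.0047  0.0032 -0.0016] twist -0.065
t 5.37 pos [0.6054 0.1706 0.0877] jaw 81.26 j6 -72.3 tilt [-1.0e+00 -4.0e-04 -2.7e-03] F [-0.2  1.   6.1] M [ 0.235  0.046 -0.055] w 0.0532
  slide [ 0.0047  0.0032 -0.0016] twist -0.065
```

```bash
cat > m.py <<'E'
from h import *; from cell import *
import sys
L=[];F=[]
for i in range(int(sys.argv[1])): get_image("top"); o=get_obs(); L.append(o["ft_torque"]);F.append(o["contact_force"])
R=Ro.from_euler("xyz",o["tool_rot"],degrees=True).as_matrix();z=R[:,2]
print("t %.2f"%o["clock"],"Mz",np.round([l[2] for l in L],3),"M",np.round(np.mean(L,0),3),"F",np.round(np.mean(F,0),1),"jaw %.2f"%np.degrees(np.arctan2(z[1],z[0])),np.round(o["tool_pos"],4),"tau6",round(o["tau"][5],3),"w %.4f"%(o["gripper_width"]*.0918),"tilt",np.round(R[2],3))
E
python3 m.py 3
```

```text
t 5.52 Mz [ 0.002  0.033 -0.028] M [ 0.264 -0.015  0.002] F [1.  1.8 5.6] jaw 81.26 [0.6054 0.1705 0.0877] tau6 -0.008 w 0.0528 tilt [-1.    -0.    -0.003]
```

>>> {"name": "play_rows", "arguments": {
  "motion": [
    {"grip":0.045,"slide":[0,0,0],"twist":-0.03}
  ]
}}

```text
clock: 5.6
tool_pos: [0.6053, 0.1705, 0.0878]
tool_rot: [-174.8, 89.8, -91.8]
contact_force: [0.5, -0.1, -3.4]
gripper_width: 0.582
```

```bash
python3 m.py 3
```

```text
t 5.75 Mz [ 0.009 -0.01  -0.018] M [ 0.13  -0.033 -0.007] F [0.2 1.  2. ] jaw 82.95 [0.6054 0.1706 0.0878] tau6 -0.129 w 0.0531 tilt [-1.    -0.    -0.003]
```

>>> {"name": "play_rows", "arguments": {
  "motion": [
    {"grip":0.045,"slide":[0,0,0],"twist":-0.02}
  ]
}}

```text
clock: 5.83
tool_pos: [0.6053, 0.1706, 0.0878]
tool_rot: [179.5, 89.8, -96.4]
contact_force: [-0.2, 1.3, 1.1]
gripper_width: 0.578
```

```bash
python3 m.py 2
```

```text
t 5.93 Mz [-0.033 -0.061] M [ 0.098  0.095 -0.047] F [-0.2  0.8  1.9] jaw 84.13 [0.6052 0.1705 0.0877] tau6 -0.221 w 0.0531 tilt [-1.     0.    -0.003]
```

>>> {"name": "play_rows", "arguments": {
  "motion": [
    {"grip":0.045,"slide":[0,0,0],"twist":-0.01}
  ]
}}

```text
clock: 6.02
tool_pos: [0.6052, 0.1706, 0.0878]
tool_rot: [174.8, 89.8, -100.5]
contact_force: [0.4, 1.1, 2.0]
gripper_width: 0.579
```

```bash
python3 m.py 2
```

```text
t 6.12 Mz [-0.088 -0.051] M [ 0.074  0.066 -0.069] F [-0.6  1.4  1.6] jaw 84.72 [0.6052 0.1706 0.0878] tau6 -0.168 w 0.0532 tilt [-1.     0.    -0.003]
```

>>> {"name": "play_rows", "arguments": {
  "motion": [
    {"grip":0.045,"slide":[0,0,0],"twist":-0.01},
    {"grip":0.045,"slide":[0,0,0],"twist":-0.01}
  ]
}}

```text
clock: 6.28
tool_pos: [0.6052, 0.1706, 0.0878]
tool_rot: [172.7, 89.9, -101.4]
contact_force: [1.0, 0.8, 2.5]
gripper_width: 0.579
```

```bash
python3 m.py 3
```

```text
t 6.43 Mz [-0.1   -0.131 -0.098] M [ 0.135  0.084 -0.11 ] F [-0.3  1.3  1.7] jaw 85.86 [0.6052 0.1706 0.0877] tau6 -0.182 w 0.0530 tilt [-1.     0.    -0.003]
```

>>> {"name": "play_rows", "arguments": {
  "motion": [
    {"grip":0.045,"slide":[0,0,0],"twist":-0.01},
    {"grip":0.045,"slide":[0,0,0],"twist":-0.01},
    {"grip":0.045,"slide":[0,0,0],"twist":-0.01}
  ]
}}

```text
clock: 6.68
tool_pos: [0.6052, 0.1707, 0.0877]
tool_rot: [168.8, 89.9, -103.5]
contact_force: [-0.4, 0.3, 1.7]
gripper_width: 0.583
```

```bash
python3 m.py 3
```

```text
t 6.83 Mz [-0.27  -0.295 -0.22 ] M [ 0.187  0.043 -0.262] F [-0.3  1.1  1.5] jaw 87.63 [0.6052 0.1707 0.0878] tau6 -0.288 w 0.0533 tilt [-1.     0.    -0.002]
```

>>> {"name": "play_rows", "arguments": {
  "motion": [
    {"grip":0.045,"slide":[0,0,0],"twist":-0.01},
    {"grip":0.045,"slide":[0,0,0],"twist":-0.01},
    {"grip":0.045,"slide":[0,0,0],"twist":-0.01}
  ]
}}

```text
clock: 7.08
tool_pos: [0.6054, 0.171, 0.0878]
tool_rot: [176.9, 89.9, -93.6]
contact_force: [0.9, 1.2, 1.6]
gripper_width: 0.576
```

```bash
python3 m.py 3
```

```text
t 7.23 Mz [-0.314 -0.283 -0.322] M [ 0.285 -0.051 -0.306] F [0.2 2.1 1.3] jaw 89.39 [0.6054 0.171  0.0878] tau6 -0.368 w 0.0533 tilt [-1.     0.    -0.002]
```

>>> {"name": "play_rows", "arguments": {
  "motion": [
    {"grip":0.045,"slide":[0,0,0],"twist":-0.015},
    {"grip":0.045,"slide":[0,0,0],"twist":-0.015},
    {"grip":0.045,"slide":[0,0,0],"twist":-0.01}
  ]
}}

```text
clock: 7.48
tool_pos: [0.6054, 0.1712, 0.0878]
tool_rot: [179.0, 89.9, -89.2]
contact_force: [-0.3, 2.1, 2.6]
gripper_width: 0.582
```

```bash
python3 m.py 3
```

```text
t 7.63 Mz [-0.459 -0.514 -0.443] M [ 0.338 -0.004 -0.472] F [-0.2  1.8  1.9] jaw 91.76 [0.6054 0.1712 0.0878] tau6 -0.51 w 0.0531 tilt [-1.     0.    -0.001]
```

>>> {"name": "play_rows", "arguments": {
  "motion": [
    {"grip":0.045,"slide":[0,0,0],"twist":-0.015},
    {"grip":0.045,"slide":[0,0,0],"twist":-0.015}
  ]
}}

```text
clock: 7.8
tool_pos: [0.6054, 0.1712, 0.0878]
tool_rot: [174.4, 89.9, -92.1]
contact_force: [-1.0, 2.1, 0.5]
gripper_width: 0.582
```

```bash
python3 m.py 7
```

```text
t 8.15 Mz [-0.535 -0.549 -0.57  -0.538 -0.604 -0.55  -0.566] M [ 0.406 -0.017 -0.559] F [-0.2  2.3  1.4] jaw 93.48 [0.6054 0.1712 0.0878] tau6 -0.546 w 0.0531 tilt [-1.     0.    -0.001]
```

>>> {"name": "play_rows", "arguments": {
  "motion": [
    {"grip":0.045,"slide":[0,0,0],"twist":0.04},
    {"grip":0.045,"slide":[0,0,0],"twist":0.04},
    {"grip":0.045,"slide":[0,0,0],"twist":0.04},
    {"grip":0.045,"slide":[0,0,0],"twist":0.03},
    {"grip":0.075,"slide":[0,0,0],"twist":0}
  ]
}}

```text
clock: 8.57
tool_pos: [0.6053, 0.1704, 0.0877]
tool_rot: [-176.6, 89.8, -91.9]
contact_force: [-0.3, 0.2, 0.5]
gripper_width: 0.616
```

```bash
python3 m.py 6; python3 s.py .6065 .0697 .125 84 1
```

```text
t 8.87 Mz [ 0.018  0.006  0.039 -0.005  0.013  0.044] M [0.037 0.007 0.019] F [ 0.2  0.2 -0.1] jaw 84.74 [0.6053 0.1705 0.0876] tau6 -0.012 w 0.0745 tilt [-1.    -0.    -0.003]
t 8.92 pos [0.6054 0.1705 0.0877] jaw 84.73 j6 -75.8 tilt [-1.0e+00 -2.0e-04 -3.1e-03] F [-0.3  0.4 -0.8] M [ 0.009 -0.027 -0.003] w 0.0746
  slide [-0.037  -0.0104 -0.1004] twist 0.013
```

>>> {"name": "play_rows", "arguments": {
  "motion": [
    {"grip":0.075,"slide":[-0.018,0,0],"twist":0},
    {"grip":0.075,"slide":[-0.018,0,0],"twist":0},
    {"grip":0.075,"slide":[-0.002,-0.003,-0.033],"twist":0.01},
    {"grip":0.075,"slide":[0,-0.003,-0.033],"twist":0.01},
    {"grip":0.075,"slide":[0,-0.003,-0.03],"twist":0}
  ]
}}

```text
clock: 9.33
tool_pos: [0.604, 0.0774, 0.1266]
tool_rot: [159.8, 89.8, -116.0]
contact_force: [0.6, -0.9, -1.0]
gripper_width: 0.818
```

```bash
python3 s.py .6065 .0697 .085 81 4
```

```text
t 9.53 pos [0.6039 0.0775 0.126 ] jaw 83.99 j6 -83.8 tilt [-1.      0.0025 -0.0027] F [-0.1  0.3 -0.6] M [ 0.018 -0.007 -0.004] w 0.0749
  slide [ 0.041  -0.0035 -0.0074] twist 0.052
```

>>> {"name": "play_rows", "arguments": {
  "motion": [
    {"grip":0.075,"slide":[0.008,-0.0035,-0.009],"twist":0.04},
    {"grip":0.075,"slide":[0.016,0,0],"twist":0},
    {"grip":0.075,"slide":[0.016,0,0],"twist":0}
  ]
}}

```text
clock: 9.78
tool_pos: [0.6088, 0.0712, 0.0886]
tool_rot: [-97.1, 89.7, -15.3]
contact_force: [-0.1, 0.6, -0.3]
gripper_width: 0.816
```

```bash
python3 s.py .6065 .0697 .085 81 3
```

```text
t 9.93 pos [0.6076 0.0712 0.0876] jaw 81.80 j6 -82.2 tilt [-1.     -0.001  -0.0014] F [-0.2  0.5  0.5] M [ 0.003  0.032 -0.021] w 0.0753
  slide [ 0.0026  0.0009 -0.0016] twist 0.014
```

Good. Now I grip the middle lid and start its twist.

>>> {"name": "play_rows", "arguments": {
  "motion": [
    {"grip":0.045,"slide":[0.002,0.001,-0.0015],"twist":0}
  ]
}}

```text
clock: 10.02
tool_pos: [0.6071, 0.0708, 0.0865]
tool_rot: [-112.5, 89.8, -30.7]
contact_force: [-0.6, -0.3, 0.7]
gripper_width: 0.78
```

```bash
python3 m.py 12
```

```text
t 10.62 Mz [ 0.037 -0.032  0.024  0.016 -0.017  0.009  0.005 -0.021 -0.001  0.03
  0.003 -0.058] M [ 0.23  -0.007 -0.   ] F [0.2 1.1 1.4] jaw 81.80 [0.6069 0.0702 0.0863] tau6 0.001 w 0.0532 tilt [-1.    -0.002 -0.001]
```

>>> {"name": "play_rows", "arguments": {
  "motion": [
    {"grip":0.045,"slide":[0,0,0],"twist":-0.015},
    {"grip":0.045,"slide":[0,0,0],"twist":-0.015}
  ]
}}

```text
clock: 10.78
tool_pos: [0.6064, 0.0699, 0.0862]
tool_rot: [-136.8, 89.9, -53.2]
contact_force: [-1.2, 1.5, 2.6]
gripper_width: 0.579
```

```bash
python3 m.py 3
```

```text
t 10.93 Mz [-0.061 -0.039 -0.029] M [ 0.137  0.21  -0.043] F [-0.8  1.2  3.2] jaw 83.55 [0.6064 0.07   0.0862] tau6 -0.136 w 0.0531 tilt [-1.    -0.001 -0.001]
```

>>> {"name": "play_rows", "arguments": {
  "motion": [
    {"grip":0.045,"slide":[0,0,0],"twist":-0.01},
    {"grip":0.045,"slide":[0,0,0],"twist":-0.01}
  ]
}}

```text
clock: 11.1
tool_pos: [0.6063, 0.07, 0.0863]
tool_rot: [-139.1, 89.9, -54.4]
contact_force: [-0.3, 1.1, 2.8]
gripper_width: 0.578
```

```bash
python3 m.py 3
```

```text
t 11.25 Mz [-0.291 -0.291 -0.333] M [ 0.276  0.174 -0.305] F [-0.8  1.6  2.6] jaw 84.68 [0.6063 0.07   0.0862] tau6 -0.334 w 0.0530 tilt [-1.    -0.001 -0.001]
```

>>> {"name": "play_rows", "arguments": {
  "motion": [
    {"grip":0.045,"slide":[0,0,0],"twist":-0.01}
  ]
}}

```text
clock: 11.33
tool_pos: [0.6063, 0.07, 0.0862]
tool_rot: [-137.7, 89.9, -52.4]
contact_force: [-1.0, 1.2, 3.0]
gripper_width: 0.579
```

```bash
python3 m.py 3
```

```text
t 11.48 Mz [-0.391 -0.431 -0.416] M [ 0.281  0.178 -0.413] F [-1.4  2.1  2.8] jaw 85.25 [0.6063 0.0701 0.0863] tau6 -0.458 w 0.0530 tilt [-1.    -0.001 -0.001]
```

>>> {"name": "play_rows", "arguments": {
  "motion": [
    {"grip":0.045,"slide":[0,0,0],"twist":-0.01}
  ]
}}

```text
clock: 11.57
tool_pos: [0.6064, 0.0701, 0.0863]
tool_rot: [-124.6, 89.9, -38.8]
contact_force: [-1.4, 3.2, 2.3]
gripper_width: 0.58
```

```bash
python3 m.py 7
```

```text
t 11.92 Mz [-0.487 -0.441 -0.429 -0.451 -0.487 -0.455 -0.502] M [ 0.487  0.043 -0.465] F [-0.4  3.   2.9] jaw 85.82 [0.6064 0.0702 0.0863] tau6 -0.456 w 0.0529 tilt [-1.    -0.001 -0.001]
```

>>> {"name": "play_rows", "arguments": {
  "motion": [
    {"grip":0.045,"slide":[0,0,0],"twist":-0.01}
  ]
}}

```text
clock: 12.0
tool_pos: [0.6065, 0.0703, 0.0863]
tool_rot: [-106.0, 89.9, -19.7]
contact_force: [0.6, 4.4, 1.9]
gripper_width: 0.584
```

```bash
python3 m.py 7
```

```text
t 12.35 Mz [-0.47  -0.504 -0.47  -0.509 -0.435 -0.472 -0.494] M [ 0.742 -0.121 -0.479] F [0.3 3.9 2.2] jaw 86.39 [0.6066 0.0704 0.0863] tau6 -0.473 w 0.0531 tilt [-1.    -0.002 -0.   ]
```

>>> {"name": "play_rows", "arguments": {
  "motion": [
    {"grip":0.045,"slide":[0,0,0],"twist":-0.01}
  ]
}}

```text
clock: 12.43
tool_pos: [0.6066, 0.0705, 0.0863]
tool_rot: [-99.0, 89.9, -12.0]
contact_force: [0.5, 4.5, 1.9]
gripper_width: 0.579
```

```bash
python3 m.py 7
```

```text
t 12.78 Mz [-0.565 -0.553 -0.564 -0.548 -0.582 -0.549 -0.538] M [ 0.875 -0.204 -0.557] F [1.2 4.7 1.6] jaw 86.95 [0.6067 0.0705 0.0863] tau6 -0.557 w 0.0531 tilt [-1.    -0.002 -0.   ]
```

>>> {"name": "play_rows", "arguments": {
  "motion": [
    {"grip":0.045,"slide":[0,0,0],"twist":0.02},
    {"grip":0.045,"slide":[0,0,0],"twist":0.02},
    {"grip":0.045,"slide":[0,0,0],"twist":0.01},
    {"grip":0.075,"slide":[0,0,0],"twist":0}
  ]
}}

```text
clock: 13.12
tool_pos: [0.6068, 0.0696, 0.0862]
tool_rot: [-137.5, 89.8, -53.5]
contact_force: [-0.1, 0.1, -0.3]
gripper_width: 0.616
```

```bash
python3 m.py 6; python3 s.py .6107 -.030 .125 80 0
```

```text
t 13.42 Mz [-0.03  -0.024  0.044 -0.008 -0.042 -0.044] M [-0.002  0.015 -0.017] F [-0.1 -0.3 -0. ] jaw 83.97 [0.6066 0.0696 0.0861] tau6 -0.003 w 0.0743 tilt [-1.    -0.002 -0.002]
t 13.42 pos [0.6066 0.0696 0.0861] jaw 83.97 j6 -84.5 tilt [-1.     -0.0017 -0.0019] F [ 0.5 -0.7  0.4] M [ 0.013  0.029 -0.044] w 0.0743
  slide [-0.0387 -0.0146 -0.0987] twist 0.069
```

>>> {"name": "play_rows", "arguments": {
  "motion": [
    {"grip":0.075,"slide":[-0.018,0,0],"twist":0},
    {"grip":0.075,"slide":[-0.018,0,0],"twist":0},
    {"grip":0.075,"slide":[-0.001,-0.003,-0.033],"twist":0.03},
    {"grip":0.075,"slide":[0,-0.003,-0.035],"twist":0.03},
    {"grip":0.075,"slide":[0,-0.003,-0.035],"twist":0}
  ]
}}

```text
clock: 13.83
tool_pos: [0.6008, -0.0304, 0.1238]
tool_rot: [151.8, 89.8, -127.2]
contact_force: [-0.3, 0.1, -1.1]
gripper_width: 0.813
```

```bash
python3 s.py .6107 -.030 .085 80 4
```

```text
t 14.03 pos [ 0.6004 -0.0309  0.1231] jaw 80.82 j6 -90.9 tilt [-1.      0.0028 -0.0022] F [ 0.  -0.4 -0.4] M [ 0.024 -0.007 -0.044] w 0.0749
  slide [ 0.0381 -0.0101  0.0026] twist 0.014
```

>>> {"name": "play_rows", "arguments": {
  "motion": [
    {"grip":0.075,"slide":[0.008,-0.01,0.0025],"twist":0.01},
    {"grip":0.075,"slide":[0.016,0,0],"twist":0},
    {"grip":0.075,"slide":[0.016,0,0],"twist":0}
  ]
}}

```text
clock: 14.28
tool_pos: [0.613, -0.0275, 0.0856]
tool_rot: [-113.0, 89.8, -32.6]
contact_force: [1.4, -1.2, -0.2]
gripper_width: 0.814
```

```bash
python3 s.py .6107 -.030 .085 80 3
```

```text
t 14.43 pos [ 0.6117 -0.0274  0.0846] jaw 80.35 j6 -90.0 tilt [-1.0e+00  4.0e-04 -1.6e-03] F [-0.1 -0.   0.1] M [ 0.013  0.032 -0.023] w 0.0749
  slide [-0.0004  0.0006 -0.0027] twist 0.006
```

>>> {"name": "play_rows", "arguments": {
  "motion": [
    {"grip":0.045,"slide":[0,0,-0.0025],"twist":0}
  ]
}}

```text
clock: 14.52
tool_pos: [0.6116, -0.0289, 0.0853]
tool_rot: [-175.6, 89.9, -95.2]
contact_force: [0.4, -0.4, 1.2]
gripper_width: 0.783
```

```bash
python3 m.py 12
```

```text
t 15.12 Mz [ 0.035  0.03  -0.028 -0.023  0.019 -0.024  0.04  -0.034 -0.049 -0.009
 -0.032 -0.015] M [ 0.208 -0.019 -0.007] F [-0.2  1.5  2.5] jaw 80.35 [ 0.6117 -0.0296  0.0854] tau6 -0.011 w 0.0531 tilt [-1.    -0.001 -0.001]
```

>>> {"name": "play_rows", "arguments": {
  "motion": [
    {"grip":0.045,"slide":[0,0,0],"twist":-0.015},
    {"grip":0.045,"slide":[0,0,0],"twist":-0.015},
    {"grip":0.045,"slide":[0,0,0],"twist":-0.01}
  ]
}}

```text
clock: 15.37
tool_pos: [0.6112, -0.0298, 0.0854]
tool_rot: [174.6, 89.9, -102.6]
contact_force: [0.2, 1.9, 3.7]
gripper_width: 0.583
```

```bash
python3 m.py 3
```

```text
t 15.52 Mz [-0.174 -0.047 -0.009] M [ 0.22   0.09  -0.077] F [-0.6  1.9  3. ] jaw 82.74 [ 0.6113 -0.0298  0.0854] tau6 -0.081 w 0.0536 tilt [-1.     0.    -0.002]
```

>>> {"name": "play_rows", "arguments": {
  "motion": [
    {"grip":0.045,"slide":[0,0,0],"twist":-0.01},
    {"grip":0.045,"slide":[0,0,0],"twist":-0.01}
  ]
}}

```text
clock: 15.68
tool_pos: [0.6112, -0.0298, 0.0854]
tool_rot: [171.9, 89.9, -104.1]
contact_force: [-0.4, 1.6, 2.9]
gripper_width: 0.583
```

```bash
python3 m.py 3
```

```text
t 15.83 Mz [-0.127 -0.054 -0.047] M [ 0.17   0.063 -0.076] F [-0.4  1.9  2.6] jaw 83.89 [ 0.6113 -0.0298  0.0854] tau6 -0.099 w 0.0530 tilt [-1.     0.    -0.002]
```

>>> {"name": "play_rows", "arguments": {
  "motion": [
    {"grip":0.045,"slide":[0,0,0],"twist":-0.01},
    {"grip":0.045,"slide":[0,0,0],"twist":-0.01},
    {"grip":0.045,"slide":[0,0,0],"twist":-0.01}
  ]
}}

```text
clock: 16.08
tool_pos: [0.6113, -0.0298, 0.0854]
tool_rot: [172.9, 89.9, -101.4]
contact_force: [-0.6, 1.0, 3.2]
gripper_width: 0.582
```

```bash
python3 m.py 3
```

```text
t 16.23 Mz [-0.15  -0.019 -0.048] M [ 0.213  0.091 -0.072] F [0.1 1.5 3.3] jaw 85.68 [ 0.6113 -0.0298  0.0854] tau6 -0.088 w 0.0531 tilt [-1.     0.    -0.002]
```

>>> {"name": "play_rows", "arguments": {
  "motion": [
    {"grip":0.045,"slide":[0,0,0],"twist":-0.015},
    {"grip":0.045,"slide":[0,0,0],"twist":-0.015},
    {"grip":0.045,"slide":[0,0,0],"twist":-0.015}
  ]
}}

```text
clock: 16.48
tool_pos: [0.6113, -0.0297, 0.0854]
tool_rot: [169.0, 89.9, -102.5]
contact_force: [-0.0, 1.7, 3.1]
gripper_width: 0.581
```

```bash
python3 m.py 3
```

```text
t 16.63 Mz [-0.116  0.051 -0.041] M [ 0.251  0.085 -0.035] F [-0.4  1.7  2.5] jaw 88.39 [ 0.6113 -0.0297  0.0854] tau6 -0.062 w 0.0532 tilt [-1.     0.    -0.002]
```

>>> {"name": "play_rows", "arguments": {
  "motion": [
    {"grip":0.045,"slide":[0,0,0],"twist":-0.02},
    {"grip":0.045,"slide":[0,0,0],"twist":-0.02},
    {"grip":0.045,"slide":[0,0,0],"twist":-0.02},
    {"grip":0.045,"slide":[0,0,0],"twist":-0.02},
    {"grip":0.045,"slide":[0,0,0],"twist":-0.02}
  ]
}}

```text
clock: 17.05
tool_pos: [0.6113, -0.0296, 0.0854]
tool_rot: [160.6, 89.9, -104.8]
contact_force: [-0.7, 1.6, 3.3]
gripper_width: 0.582
```

```bash
python3 m.py 6; python3 s.py .6113 -.0297 .155 94 0
```

```text
t 17.35 Mz [-0.149  0.055  0.007  0.073  0.022  0.015] M [0.3   0.037 0.004] F [-0.3  1.4  2.7] jaw 94.49 [ 0.6113 -0.0297  0.0854] tau6 0.038 w 0.0530 tilt [-1.     0.    -0.002]
t 17.35 pos [ 0.6113 -0.0297  0.0854] jaw 94.49 j6 -104.3 tilt [-1.0e+00  3.0e-04 -1.6e-03] F [-0.5  0.8  2.3] M [0.32  0.006 0.015] w 0.053
  slide [-0.0696  0.     -0.0001] twist 0.008
```

The right lid slides round at about 0.15 N m or less with no spring-back, so it is the loose one. The left lid (~3.5–4 N m/rad) and the middle one (~10–15 N m/rad) both built up to 0.56 N m. I lift the right jar.

>>> {"name": "play_rows", "arguments": {
  "motion": [
    {"grip":0.045,"slide":[-0.012,0,0],"twist":0},
    {"grip":0.045,"slide":[-0.016,0,0],"twist":0},
    {"grip":0.045,"slide":[-0.016,0,0],"twist":0},
    {"grip":0.045,"slide":[-0.016,0,0],"twist":0}
  ],
  "squeeze": 40
}}

```text
clock: 17.68
tool_pos: [0.6076, -0.0303, 0.1392]
tool_rot: [90.3, 89.2, -175.3]
contact_force: [-0.8, -1.1, -3.4]
gripper_width: 0.578
```

```bash
python3 m.py 4; python3 s.py .5455 -.256 .145 95 0
```

```text
t 17.88 Mz [ 0.022 -0.007  0.034  0.064] M [ 0.034 -0.061  0.028] F [ 0.3  0.  -2.5] jaw 94.46 [ 0.6081 -0.0302  0.139 ] tau6 0.0 w 0.0532 tilt [-1.     0.012 -0.   ]
t 17.88 pos [ 0.6081 -0.0302  0.139 ] jaw 94.46 j6 -104.3 tilt [-9.999e-01  1.230e-02 -2.000e-04] F [-1.   0.6 -3.8] M [ 0.027 -0.021  0.064] w 0.0532
  slide [-0.0049  0.08   -0.2203] twist -0.009
```

>>> {"name": "play_rows", "arguments": {
  "motion": [
    {"grip":0.045,"slide":[-0.002,0.005,-0.014],"twist":0},
    {"grip":0.045,"slide":[-0.001,0.0095,-0.026],"twist":0},
    {"grip":0.045,"slide":[-0.001,0.0095,-0.026],"twist":0},
    {"grip":0.045,"slide":[-0.001,0.0095,-0.026],"twist":0},
    {"grip":0.045,"slide":[-0.001,0.0095,-0.026],"twist":0},
    {"grip":0.045,"slide":[-0.001,0.0095,-0.026],"twist":0},
    {"grip":0.045,"slide":[-0.001,0.0095,-0.026],"twist":0},
    {"grip":0.045,"slide":[-0.001,0.0095,-0.026],"twist":0},
    {"grip":0.045,"slide":[0,0.005,-0.014],"twist":0}
  ]
}}

```text
clock: 18.63
tool_pos: [0.5379, -0.2537, 0.1347]
tool_rot: [76.4, 88.0, 171.3]
contact_force: [1.2, -0.2, -3.8]
gripper_width: 0.577
```

```bash
python3 m.py 6; python3 s.py .5455 -.256 .0865 95 0
python3 - <<'E'
from cell import *; import cv2,numpy as np
a,_=get_image("scene"); cv2.imwrite("pics/s1.png",cv2.resize(a[180:480,120:520],(800,600))[...,::-1])
E
```

```text
t 18.93 Mz [ 0.021 -0.033 -0.001  0.001  0.013 -0.049] M [-0.04  -0.036 -0.008] F [ 0.3 -0.3 -3.3] jaw 95.01 [ 0.5397 -0.2495  0.1354] tau6 -0.002 w 0.0530 tilt [-0.999  0.033  0.009]
t 18.93 pos [ 0.5397 -0.2495  0.1354] jaw 95.01 j6 -126.5 tilt [-0.9994  0.033   0.0095] F [ 0.1  0.8 -3.2] M [ 0.024 -0.01  -0.049] w 0.053
  slide [ 0.0486 -0.0068 -0.0074] twist 0.000
```

View pics/s1.png

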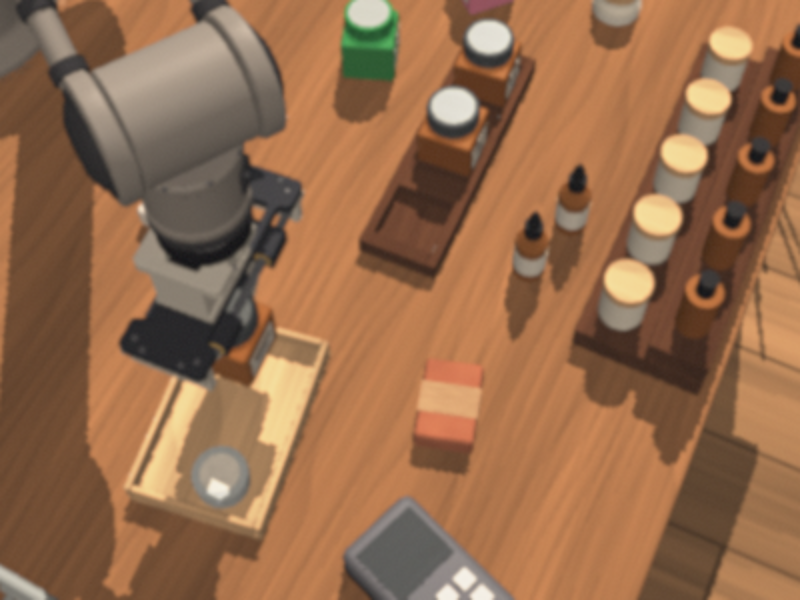

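The picture shows the jar held at (245,340) over the free end of the tray, the empty right pocket at (415,225) and the two sound jars still in place. Now I lower it.

>>> {"name": "play_rows", "arguments": {
  "motion": [
    {"grip":0.045,"slide":[0.008,-0.006,-0.007],"twist":0},
    {"grip":0.045,"slide":[0.015,0,0],"twist":0},
    {"grip":0.045,"slide":[0.015,0,0],"twist":0}
  ]
}}

```text
clock: 19.23
tool_pos: [0.5493, -0.2551, 0.099]
tool_rot: [80.9, 88.5, 176.2]
contact_force: [-0.4, -0.1, -3.1]
gripper_width: 0.58
```

```bash
python3 m.py 4; python3 s.py .5455 -.256 .0865 95 0
```

```text
t 19.43 Mz [-0.037  0.051 -0.04   0.02 ] M [ 0.039  0.011 -0.001] F [-0.7  0.3 -4. ] jaw 95.27 [ 0.5485 -0.255   0.0992] tau6 0.001 w 0.0533 tilt [-1.     0.028  0.006]
t 19.43 pos [ 0.5485 -0.255   0.0992] jaw 95.27 j6 -126.7 tilt [-0.9996  0.0278  0.0055] F [-0.5 -0.2 -2.9] M [-0.012 -0.085  0.02 ] w 0.0533
  slide [ 0.0128  0.0028 -0.0007] twist 0.005
```

>>> {"name": "play_rows", "arguments": {
  "motion": [
    {"grip":0.045,"slide":[0.01,0.002,0],"twist":0}
  ]
}}

```text
clock: 19.52
tool_pos: [0.5483, -0.256, 0.0915]
tool_rot: [85.0, 88.7, -179.7]
contact_force: [0.9, -0.6, -2.9]
gripper_width: 0.579
```

```bash
python3 m.py 4
```

```text
t 19.72 Mz [ 0.025 -0.039 -0.065 -0.013] M [ 0.034  0.025 -0.023] F [-0.3  0.  -4. ] jaw 95.27 [ 0.5461 -0.2551  0.0892] tau6 -0.001 w 0.0529 tilt [-1.     0.028  0.006]
```

>>> {"name": "play_rows", "arguments": {
  "motion": [
    {"grip":0.045,"slide":[0.003,0,0],"twist":0}
  ]
}}

```text
clock: 19.8
tool_pos: [0.5466, -0.2555, 0.0871]
tool_rot: [80.4, 88.5, 175.7]
contact_force: [-0.1, 0.6, -2.7]
gripper_width: 0.579
```

```bash
python3 m.py 4
```

```text
t 20.00 Mz [-0.023 -0.032  0.066 -0.003] M [-0.047 -0.062  0.002] F [ 0.3 -0.7 -3.4] jaw 95.27 [ 0.5462 -0.2552  0.0865] tau6 0.002 w 0.0531 tilt [-1.     0.028  0.005]
```

>>> {"name": "play_rows", "arguments": {
  "motion": [
    {"grip":0.045,"slide":[0.002,0,0],"twist":0}
  ]
}}

```text
clock: 20.08
tool_pos: [0.546, -0.2551, 0.0858]
tool_rot: [78.8, 88.4, 174.0]
contact_force: [-7.2, 5.6, 20.1]
gripper_width: 0.58
```

```bash
python3 m.py 5
```

```text
t 20.33 Mz [-0.051 -0.027 -0.026 -0.06   0.001] M [ 0.346  0.618 -0.033] F [-3.4  2.2  7.7] jaw 95.28 [ 0.5461 -0.2551  0.0861] tau6 -0.014 w 0.0531 tilt [-1.     0.027  0.005]
```

Contact. I open and retreat.

>>> {"name": "play_rows", "arguments": {
  "motion": [
    {"grip":0.078,"slide":[0,0,0],"twist":0}
  ]
}}

```text
clock: 20.42
tool_pos: [0.5462, -0.2552, 0.0869]
tool_rot: [80.5, 88.5, 175.7]
contact_force: [0.1, 0.4, -0.6]
gripper_width: 0.617
```

```bash
python3 m.py 8
```

```text
t 20.82 Mz [-0.032  0.031 -0.004  0.012  0.02  -0.059 -0.026 -0.034] M [ 0.022 -0.007 -0.012] F [ 0.1  0.3 -0.3] jaw 95.27 [ 0.5462 -0.2552  0.086 ] tau6 0.001 w 0.0782 tilt [-1.     0.027  0.005]
```

>>> {"name": "play_rows", "arguments": {
  "motion": [
    {"grip":0.078,"slide":[-0.012,0,0],"twist":0},
    {"grip":0.078,"slide":[-0.02,0,0],"twist":0},
    {"grip":0.078,"slide":[-0.025,0,0],"twist":0},
    {"grip":0.078,"slide":[-0.03,0.015,0],"twist":0},
    {"grip":0.078,"slide":[-0.02,0.03,0],"twist":0},
    {"grip":0.078,"slide":[-0.01,0.03,0],"twist":0},
    {"grip":0.078,"slide":[0,0.03,0],"twist":0},
    {"grip":0.078,"slide":[0,0.02,0],"twist":0}
  ]
}}

```text
clock: 21.48
tool_pos: [0.4238, -0.2667, 0.2089]
tool_rot: [78.6, 88.3, 174.2]
contact_force: [0.4, -0.8, -0.1]
gripper_width: 0.846
```

```bash
python3 m.py 8; python3 - <<'E'
from cell import *; from h import *
for n in("top","scene"):
    im,d=get_image(n); c=get_calibration(n); P=cloud(im,d,c["intrinsics"],c["k1"],c["world_from_camera"])
    z=P[...,2]; l,k=N.label((z>.08)&(z<.1)&(P[...,0]>.5)&(P[...,0]<.65)&(P[...,1]>-.4)&(P[...,1]<.22))
    for i in range(1,k+1):
        m=l==i
        if m.sum()>150:
            q=P[m]; r=cv2.minAreaRect((q[:,:2]*1000).astype(np.float32)); A=np.c_[q[:,:2],np.ones(len(q))]
            print(n,np.round(np.array(r[0])/1000,4),np.round(r[1],1),"z",np.nanmedian(q[:,2]),"slope",np.linalg.lstsq(A,q[:,2],rcond=None)[0][:2])
    if n=="scene": cv2.imwrite("pics/s2.png",cv2.resize(im[180:480,120:520],(800,600))[...,::-1])
E
```

```text
t 21.88 Mz [ 0.044 -0.016  0.008  0.041  0.032  0.023 -0.009 -0.032] M [ 0.042 -0.03   0.011] F [0.2 0.2 0. ] jaw 95.59 [ 0.4264 -0.2665  0.2076] tau6 0.006 w 0.0781 tilt [-1.     0.03   0.007]
top [0.6065 0.0684] [52.9 53. ] z 0.09213452971206104 slope [0.01698408 0.01280785]
top [0.6017 0.1692] [53.4 53.8] z 0.09202747786173537 slope [0.01474136 0.02287556]
top [ 0.5423 -0.2548] [52.7 53.7] z 0.09228325468574217 slope [ 0.0241082  -0.03741182]
scene [0.6016 0.1702] [54.1 54.3] z 0.09070120895134115 slope [-0.02964797  0.05874963]
scene [0.6064 0.0707] [52.8 55. ] z 0.0904124483811366 slope [-0.02436286  0.05420618]
scene [ 0.5444 -0.2536] [53.6 55. ] z 0.09048288279996286 slope [-0.03641098  0.03990083]
```

View pics/s2.png

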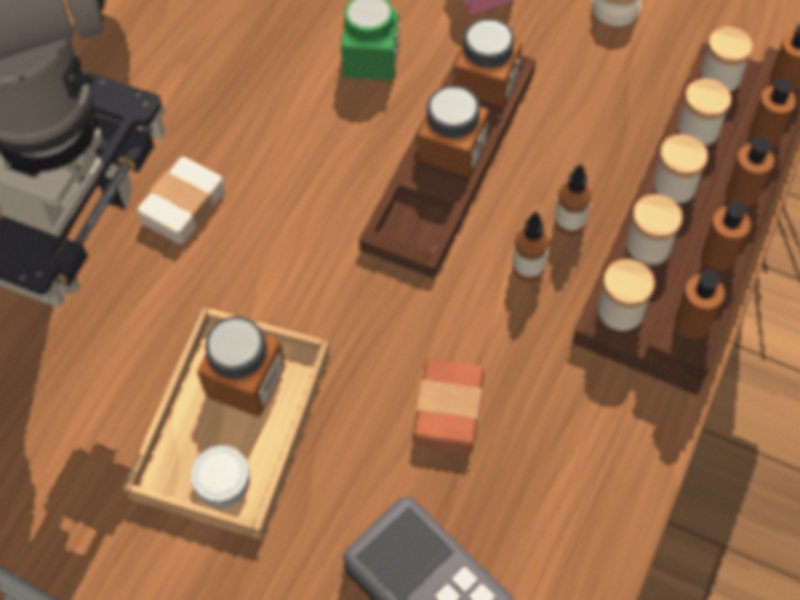

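The jar stands upright at (240,365) in the tray, and its lid height matches those in the stand. The two sound jars at (488,55) and (452,130) are within about 1 mm of where they were. The arm touches nothing.

```bash
python3 -c "
from cell import *
print(close_job())"
```

```text
the job is handed in; nothing more can be done
None
```

I tested all three lids from left to right. The loose one is on the right-hand jar, which now stands in the light wooden tray, and I have handed the job in at about 22 s.

| Pocket | Torque reached | What the lid did | Result |
|---|---|---|---|
| Left | 0.56 N m, held 0.35 s | soft liner, torque rose with the twist | sound, unwound and left in the stand |
| Middle | 0.56 N m, held 0.35 s | stiff liner, torque rose with the twist | sound, unwound and left in the stand |
| Right | about 0.15 N m at most | slid round; gripper turned 14 degrees, less up to about 3 of pocket play | loose, moved to the tray |

- **Jar in the tray:** both views put it at about (0.543, -0.254), with its lid top at 0.090–0.092 m, the same as the jars in the stand. It looks upright.
- **Jars in the stand:** both are within about 1–2 mm of where they started.
- **Other goods:** they look undisturbed in the last picture. I did not measure each one.
- **Robot:** clear of everything, with contact force near zero.

**Disagreements and drift:**
- The two cameras differ by 1–2 mm. The plane slopes fitted to the lid tops (1–4 degrees) also differed between them, even for jars seated in the stand, so I did not use them to judge uprightness.
- The gripper tilted about 1.6 degrees while setting the jar down. The jar still settled flat once released.
- The middle lid's torque paused near 0.47 N m before rising again, probably because the jar shifted in its pocket.

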